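# Space and press an inlay tile in a jeweller's jig

### The arm

A 6-joint arm with a two-finger parallel gripper is mounted at the origin on the work surface. World frame = base frame: x ahead of the robot, y to its left, z up, the work surface at z = 0. Lengths are in mm, angles in degrees, forces in N, time in s.
With the tool pointing down it reaches from about 325 to 850 mm from the base axis. Payload 4.4 kg.
Tool frame: the origin (TCP) lies on the centre line of the jaws, within the pads' length; the fingertips stand ahead of it and the grasp point (between the pads) lies 2 mm behind it (arm.nose_length is the z of the fingertips in the tool frame, in mm); z points along the fingers, y is the line along which they close (so a half turn about z gives the same grasp; the last joint's range is limited). The gripper opens to 94 mm and grips with 3 to 60 N. Pads are 16 mm wide; open, the fingers measure 119 mm over their backs; the gripper's body (75 mm by 177 mm) begins 78 mm behind the grasp point.
Start: joints at [-74.742, 11.837, 88.321, -0, 79.842, -8.623], TCP at [232.769, -525.781, 222.447] pointing down, gripper open.
Joint ranges: [-156.59, 156.59], [-49.26, 127.26], [12.9, 141.05], [-63.56, 243.56], [4.71, 150.69], [-161.64, 161.64]. Speed limits (degrees/s): [159.86, 159.86, 180, 180, 180, 180].

### API

Orientations are given as a 3x3 rotation matrix whose columns are the frame's x, y, z axes.
In Python, from rig import arm gives the robot as it stands.
- The arm moves only by the tool carry_out, never from a script. Its arguments are lists of equal length, an entry for each row: "xyz": the shift along the tool's x, y, z in cm, a list of three; "dr": the turn, a rotation vector about the tool's x, y, z in degrees, a list of three. A call has 1 to 5 rows; each row shifts and turns the commanded pose from where the row before left it, along the tool's axes as they then stand; what a row does not reach is not made up. A row lasts 1/8 s, in which the tool goes at most 62.5 mm and 10.7 degrees, less where a joint would pass 70% of its speed; a pose out of reach is approached as far as the arm can. A call is refused whole if a number of a shift passes 6.25 or a number of a turn 10.7, either way. A call with a gripper value outside its range is refused whole. "claw" is the finger opening in cm, from 0 to 9.4, set as the call begins (left out, the last holds). The fingers move at their own pace and stop on an object; "grip_force" is the grip in N (left out, the last holds). Time passes only in rows, so rows that do not move let the fingers close. It gives the time, the measured TCP pose, the force, the opening and the grip force at its end, in the units of the state.
- arm.observe(): the state, without advancing time (a new reading comes with each control period).
- arm.grab_frame(name): name is "scene" or "top"; returns (picture, depth): 480x640x3 uint8, red, green, blue; 480x640 float32, mm along the optical axis (not along the pixel's ray), 0 where there is no reading.
- arm.get_calibration(name): a dict with "intrinsics" (3x3 intrinsics, pixels), "k1" (the pictures are not rectified: a ray, as slopes to the right and down, at radius r is drawn at 1 + k1 r^2 times it, then the intrinsics apply), "camera_from_world" (4x4, takes a point from world to camera coordinates). Camera axes: x right, y down, z forward; pixel columns grow to the right and rows downward; lengths in mm; the calibration is good to about 2 mm. A picture is of the moment at which its call begins. get_calibration takes no time and is no camera call.
- arm.close_job(): hands the job in; it is judged then, once.
The state is a dict: "clock": time; "qpos": joint angles; "qvel": joint speeds; "effort": joint torques, N m; "position": TCP position; "ee_rot": TCP orientation; "wrist_force": force on the tool from outside, world axes, zero at the start; "ft_torque": the same for the moment, N m; "width": finger opening in mm; "finger_force": force on a finger pad.
Only numpy, scipy, OpenCV 4.12 (cv2) and the standard library are available. Lean on these libraries where they do the work, as an engineer would, in place of code of your own. Each camera call takes 0.05 s, during which the arm holds its last target. There are 200 camera calls.

### The job

Give the inlay jig a puff from the air gun clamped beside it: squeeze its trigger right in and let it spring back. Then slide the spacer plate from the wooden block, wedge foot down, right to the floor of the one gap beside the stone tile that is wide enough for it, and let go of it. Last, press the sprung tile down with the fingers until it is flush with the jig's rails and finish while still holding it pressed; leave the other things on the bench where they are.

Things in the scene. Friction and masses are not known exactly. Their poses are not given: they have to be found in the camera images.
- jig: Fixed aluminium jig. Origin: centre of underside, on the bench. Base 100 (x) x 150 (y) x 10 mm thick; its top is the gaps' floor. Two rails along y, inner faces at x = +-32 mm, tops 50 mm above bench. Between them along y: stop, gap, tile in the middle, gap, other stop. Gaps are open above, 40 mm deep: one 14 to 18 mm wide (tile to stop_thin, on either side), the other 2 to 6 mm.
- tile: Loose white marble tile, 60 (x) x 50 (y) x 12 mm, some 100 g. Origin: centre of underside. Axes as the jig's. It lies on a sprung seat, its top 6 mm above the rails (56 mm above the bench). Pressed, it sinks straight down with the seat: 3 N starts it, 8 N brings it flush (top 50 mm above the bench), where the seat meets a hard stop. It springs up when let go.
- stop_thin: Fixed steel bar, the narrower of the two stops: 60 (x) x 12 (y) x 40 mm high, top level with the rails. Origin: centre of its underside, on the jig's floor, 47 mm (give or take 1) to the +y or the -y side of the jig's middle; axes as the jig's. The wide gap lies between it and the tile.
- stop_thick: Fixed steel bar, the wider of the two stops: 60 (x) x 36 (y) x 40 mm high, on the other side of the tile, 47 mm from the jig's middle; otherwise as stop_thin. Too little room between it and the tile for the spacer.
- spacer: Loose aluminium plate, 40 (x) x 12 (y, thickness) x 84 mm tall, some 90 g, upright in the block's slot, foot 10 mm above the bench. Origin: centre of foot. The lowest 9 mm taper to 8 mm thick. Grip its 12 mm thickness in the upper 30 mm: home in the gap its foot is again 10 mm above the bench, top 94, with the tile (56 mm) close beside. There its x lies along the jig's x, 12 mm play to each rail.
- block: Fixed wooden block, 120 (x) x 60 (y) x 35 mm high, with a slot in the middle 44 x 16 mm, 25 mm deep, that holds the spacer loosely (axes alike); four small tools stand fixed in its two ends, up to 63 mm above the bench. Origin: centre of its underside.
- gun: Fixed air gun clamped upside down, nozzle to its -y, towards the jig. Origin: on the bench below the grip's middle. Grip: upright bar 28 (x) x 26 mm (y -13 to +13), 60 to 145 mm above the bench; the trigger is on its -y side. Squeeze both from above, fingers closing along y, fingertips about 88 mm above the bench: some 56 mm across at the trigger's top at rest, 36 mm (y -23 to +13) when squeezed.
- trigger (a joint): Hinge of the gun's trigger, rad: 0 at rest (leaning out 0.30 rad to the gun's -y), 0.30 fully squeezed, upright. The trigger is a steel blade 18 mm wide, 8 mm thick, hinged at gun y = -19 mm, 66 mm above the bench, its top 130 mm above the bench. A spring returns it: 0.15 N m at rest, 0.45 N m when fully squeezed.
- pliers: Bystander, loose pliers with yellow handles, 130 mm long, 11 mm high, lying beyond the jig. Leave alone.
- graver: Bystander, loose square brass bar 10 x 80 (y) x 10 mm, lying on the robot's side of the jig. Leave alone.
- jar: Bystander, loose amber jar, 44 mm across, 50 mm high, beyond the jig. Leave alone.
- cup: Bystander, loose steel cup, 52 mm across, 40 mm high, on the robot's side of the jig. Leave alone.
- file: Bystander, loose flat file with wooden handle, 210 mm long (x), 14 mm high, beside the wooden block. Leave alone.
- hammer: Bystander, loose hammer, lying left of the gun. Leave alone.
There are look-alikes about, which are no part of the job. What is shaped like the gun but blue or purple is not meant. Of the things shaped like the jig, the aluminium one is meant.

How it is judged (in metres and radians):
On the way, in this order (a step that is already met when the one before it is completed fails the run):
1. the gun's trigger is squeezed right in (value of joint trigger above 0.25 rad), for 0.1 s.
2. the trigger is let go and has sprung back (value of joint trigger below 0.04 rad), for 0.1 s.
3. the spacer stands let go on the floor of the wide gap (z of spacer in the frame of jig between 0.006 and 0.014 m and horizontal distance between spacer and stop_thin below 0.03 m and horizontal distance between spacer and tile below 0.046 m and angle between spacer's own z axis and vertical below 0.2 rad and contact force between the fingers and spacer below 0.3 N), for 0.2 s.
At the end, for the whole second after the job is handed in: The fingers press on the tile with more than 3 N and hold it down within 1.5 mm of flush with the rails, level and still; the spacer stands untouched in the wide gap beside stop_thin, its foot within 4 mm of the floor and upright within 0.2 rad; the trigger is out (below 0.04 rad) (all of step 3 and z of tile in the frame of jig between 0.035 and 0.0395 m and angle between tile's own z axis and vertical below 0.06 rad and contact force between the fingers and tile above 3 N and value of joint trigger below 0.04 rad and linear speed of tile below 0.02 m/s and contact force between spacer and the arm below 0.3 N); the arm keeps its last pose, push and grip.
It fails at once if a bystander is moved by more than 30 mm (distance of any of pliers, graver, jar, cup, file, hammer from where it was at the start of the episode above 0.03 m).
It also fails if it takes over 67 s, if anything falls off the work surface, if the arm or the gripper's body presses on something with over 40 N, if the wrist force passes 120 N, or if a joint passes its speed limit or range.

## Working session

There is one attempt and no reset: what is moved stays moved. The work goes in short steps, Python scripts to look and compute and a tool call to move; the robot and the scene stay as the last step left them, time stands still between calls to the robot, and variables do not carry over. Pictures are saved under pics/ and viewed, at most 10 in all, crops included, and the job is handed in when it is done.

Besides the shell and the picture viewer there is one more tool, called after "Call:" in YAML: its name, and indented under it one key for each argument. carry_out: Moves the arm, as the interface text tells. Its arguments: {"type":"object","properties":{"xyz":{"type":"array"},"dr":{"type":"array"},"claw":{"type":"number"},"grip_force":{"type":"number"}},"required":["xyz","dr"]}

```bash
mkdir -p pics
cat > h.py <<'E'
from rig import arm
import numpy as np, cv2
def shot(n):
    return arm.grab_frame(n)
def pts(n,uv,depth=None,z=None):
    c=arm.get_calibration(n);K=c["intrinsics"];T=np.array(c["camera_from_world"])
    uv=np.asarray(uv,float).reshape(-1,1,2)
    s=cv2.undistortPoints(uv,np.array(K),np.array([c["k1"],0,0,0,0.])).reshape(-1,2)
    r=np.c_[s,np.ones(len(s))];Ti=np.linalg.inv(T);o=Ti[:3,3];d=r@Ti[:3,:3].T
    t=depth if depth is not None else (z-o[2])/d[:,2]
    return o+d*np.reshape(t,(-1,1))
def cloud(n,dep):
    v,u=np.mgrid[:480,:640]
    return pts(n,np.c_[u.ravel(),v.ravel()],depth=dep.ravel()).reshape(480,640,3)
E
python3 - <<'E'
from h import *
for n in("scene","top"):
    p,d=shot(n);cv2.imwrite(f"pics/{n}0.png",p[:,:,::-1]);np.savez(f"{n}0.npz",p=p,d=d)
    print(arm.get_calibration(n))
s=arm.observe();print(s,arm.nose_length)
E
```

```text
{'intrinsics': array([[497.96635993,   0.        , 325.03715138],
       [  0.        , 497.96635993, 238.48077677],
       [  0.        ,   0.        ,   1.        ]]), 'k1': -0.06111713453820257, 'camera_from_world': array([[-4.77381493e-01,  8.78425409e-01,  2.18107757e-02,
         2.26353368e+02],
       [ 5.45116788e-01,  3.15529871e-01, -7.76716543e-01,
        -2.55127434e+02],
       [-6.89169498e-01, -3.58900683e-01, -6.29472559e-01,
         1.50704180e+03],
       [ 0.00000000e+00,  0.00000000e+00,  0.00000000e+00,
         1.00000000e+00]])}
{'intrinsics': array([[480.11186303,   0.        , 323.76492648],
       [  0.        , 480.11186303, 242.96203622],
       [  0.        ,   0.        ,   1.        ]]), 'k1': 0.0014754792551076987, 'camera_from_world': array([[ 1.75363086e-02, -9.99736520e-01,  1.48110630e-02,
         5.48670751e+01],
       [-9.93136066e-01, -1.91300259e-02, -1.15389759e-01,
         5.77096768e+02],
       [ 1.15642692e-01, -1.26858904e-02, -9.93209865e-01,
         9.37765513e+02],
       [ 0.00000000e+00,  0.00000000e+00,  0.00000000e+00,
         1.00000000e+00]])}
{'clock': 0.1, 'qpos': array([-7.47438167e+01,  1.18810597e+01,  8.83969645e+01, -1.76188721e-03,
        7.98431390e+01, -8.62216790e+00]), 'qvel': array([ 0.04205587, -0.00187458, -0.15058924,  0.04295596,  0.06014268,
        0.04911797]), 'effort': array([ 6.89696280e-04, -3.71859956e+01, -2.82295203e+01,  7.00891810e-02,
        3.11761571e-02, -5.33543368e-05]), 'position': array([ 232.5562938 , -525.09327973,  221.38723038]), 'ee_rot': array([[ 9.14404846e-01,  4.04800487e-01, -5.85652999e-04],
       [ 4.04800809e-01, -9.14402633e-01,  2.03220576e-03],
       [ 2.87115236e-04, -2.09533160e-03, -9.99997764e-01]]), 'wrist_force': array([-0.15814117, -0.3133272 ,  0.80105808]), 'ft_torque': array([-0.02332017, -0.02453561, -0.01384669]), 'finger_force': 0.0, 'width': 93.81871199296366} 17.0
```

View pics/scene0.png

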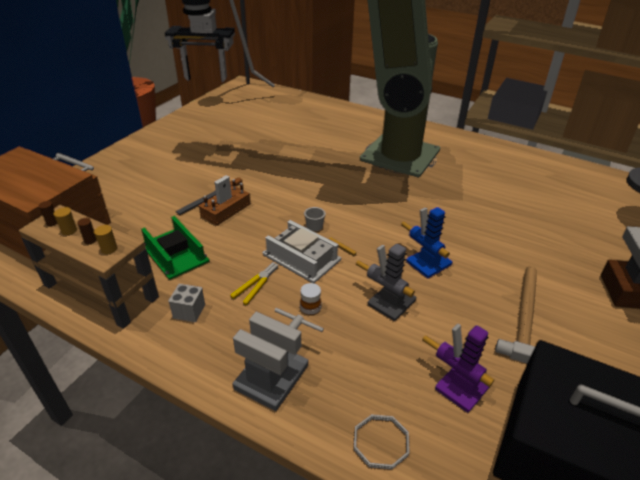

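View pics/top0.png

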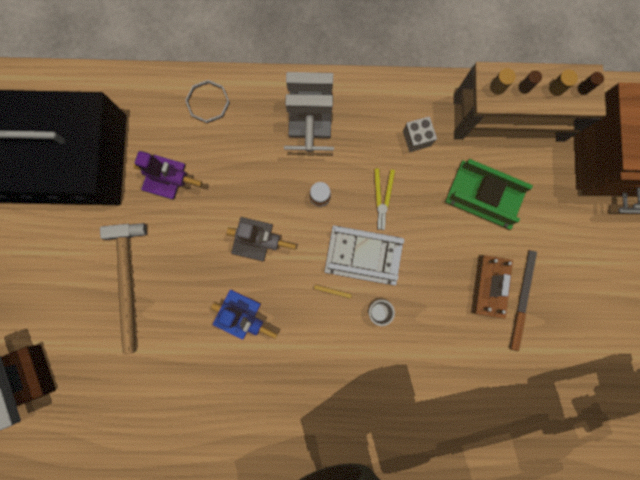

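The scene view has the grey gun at (393,280), the aluminium jig at (303,248) and the block with the spacer at (224,200). In the top view they are at (255,240), (365,255) and (494,287). I'll enlarge them and measure with depth.

```bash
cat > m.py <<'E'
from h import *
T=np.load("top0.npz");S=np.load("scene0.npz")
def crop(p,u,v,w=100,h=75): 
    return cv2.resize(np.ascontiguousarray(p[v-h//2:v-h//2+h,u-w//2:u-w//2+w,::-1]),(400,300),interpolation=cv2.INTER_CUBIC)
a=np.hstack([crop(T['p'],365,255),crop(T['p'],262,240)])
b=np.hstack([crop(T['p'],494,287),crop(S['p'],303,248)])
cv2.imwrite("pics/mos.png",np.clip(np.vstack([a,b])*1.5,0,255).astype('uint8'))
ct=cloud("top",T['d']);cs=cloud("scene",S['d'])
def comp(c,x,y,r,z0,z1,lab):
    m=(abs(c[...,0]-x)<r)&(abs(c[...,1]-y)<r)&(c[...,2]>z0)&(c[...,2]<z1)
    q=c[m]
    if len(q)<5: print(lab,len(q));return
    R=cv2.minAreaRect(q[:,:2].astype(np.float32))
    print(lab,len(q),np.round(R[0],1),np.round(R[1],1),round(R[2],1),"zmed",np.round(np.percentile(q[:,2],[2,50,98]),1))
for u,v in((365,255),(255,240),(494,287),(503,285),(380,312),(333,291),(320,193),(383,210)):
    print(u,v,np.round(ct[v,u],1))
for n,c in(("top",ct),("scene",cs)):
    j=ct[255,365]; comp(c,j[0],j[1],105,5,70,n+" jig"); comp(c,j[0],j[1],105,40,70,n+" jigtop")
    b=ct[287,494]; comp(c,b[0],b[1],75,25,45,n+" block top"); comp(c,b[0],b[1],75,75,110,n+" spacer")
    g=ct[240,255]; comp(c,g[0],g[1],60,60,220,n+" gun"); comp(c,g[0],g[1],60,110,220,n+" gun hi"); comp(c,g[0],g[1],60,5,40,n+" gun lo")
E
python3 m.py
```

```text
365 255 [550.9 -15.8  56.7]
255 240 [574.3 198.9  74.8]
494 287 [ 492.9 -271.4   51.7]
503 285 [ 495.7 -273.5   92.6]
380 312 [439.  -52.5   6. ]
333 291 [480.   44.6  11.5]
320 193 [675.3  75.   48.3]
383 210 [650.  -57.2  12.1]
top jig 4034 [551.6 -18.4] [204.8 208.6] 88.5 zmed [ 6.5 48.7 58.6]
top jigtop 2342 [524.9 -13.4] [141.4 150. ] 81.9 zmed [42.2 51.6 59. ]
top block top 1425 [ 496.1 -277.3] [ 61.7 120.3] 81.8 zmed [27.3 35.5 40.1]
top spacer 214 [ 497.  -277.2] [13.7 40.2] 81.0 zmed [76.7 93.3 97.2]
top gun 820 [582.1 198.7] [120.4  30. ] 78.4 zmed [ 60.4  86.2 147.1]
top gun hi 338 [582.  196.6] [54.1 28.4] 78.2 zmed [112.9 143.4 148. ]
top gun lo 702 [584.5 202.1] [107.5  96.6] 89.3 zmed [ 7.5 12.4 19.8]
scene jig 3161 [558.  -15.8] [161.2 210. ] 74.5 zmed [ 6.5 40.6 57.6]
scene jigtop 1604 [527.5  -9.4] [141.2 151.2] 80.6 zmed [40.8 50.4 58.1]
scene block top 691 [ 497.2 -274.7] [ 64.2 124.1] 79.9 zmed [25.9 35.  42.9]
scene spacer 147 [ 497.7 -275.3] [17.2 42.7] 77.9 zmed [75.8 88.8 95.8]
scene gun 1209 [584.6 199. ] [121.   32.7] 77.6 zmed [ 60.9  93.7 145.8]
scene gun hi 434 [586.  197.5] [56.2 30.5] 84.1 zmed [111.  130.2 146.6]
scene gun lo 819 [587.7 216. ] [71.4 82.9] 77.7 zmed [ 6.  12.3 37.4]
```

View pics/mos.png

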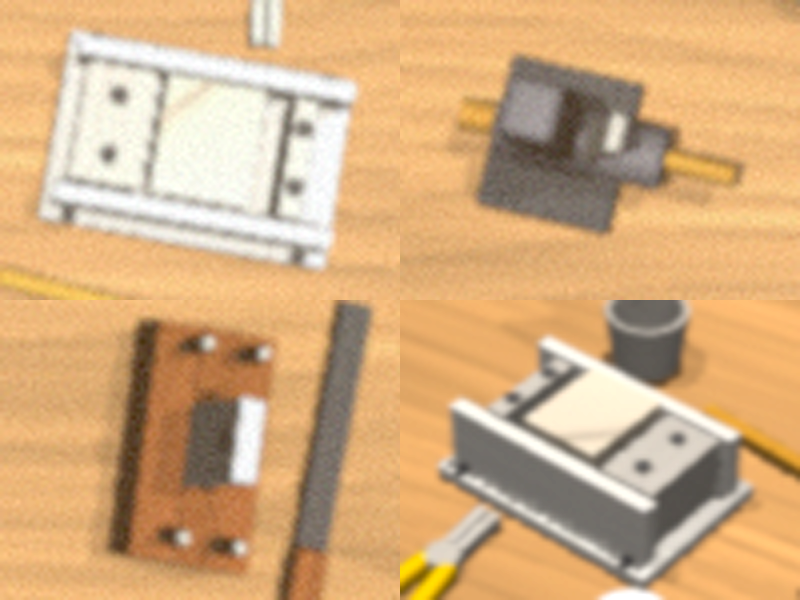

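The mosaic shows the thick stop on the left of the tile in the top view (world +y). The thin stop and the wide gap are on the right (world -y), with the gap at about (267,150) in the first panel. Next I'll refine the poses.

```bash
cat > m2.py <<'E'
from h import *
D={n:np.load(n+"0.npz") for n in("top","scene")}
cl={n:cloud(n,D[n]['d']) for n in D}
for n in D:
    Ti=np.linalg.inv(arm.get_calibration(n)["camera_from_world"]);print(n,"cam",np.round(Ti[:3,3]))
def comp(n,seed,z0,z1,zp,lab):
    c=cl[n];m=((c[...,2]>z0)&(c[...,2]<z1)&(np.hypot(c[...,0]-seed[0],c[...,1]-seed[1])<100)).astype('uint8')
    k,L,st,ce=cv2.connectedComponentsWithStats(m)
    i=1+np.argmax(st[1:,4]);v,u=np.nonzero(L==i)
    q=pts(n,np.c_[u,v],z=zp)[:,:2].astype(np.float32);R=cv2.minAreaRect(q)
    print(n,lab,len(q),np.round(R[0],1),np.round(R[1],1),round(R[2],1));return R
for n in D:
    comp(n,(551,-16),44,62,50,"jig");comp(n,(497,-277),80,100,94,"spacer");comp(n,(496,-277),28,45,35,"block")
    comp(n,(575,205),135,155,145,"grip")
# jig frame profiles
im=D["top"]['p'].astype(float).mean(2)
v,u=np.mgrid[200:310,310:420];uv=np.c_[u.ravel(),v.ravel()]
for yaw in(-7,-8.2,-9.4):
  a=np.radians(yaw);ex=np.array([np.cos(a),np.sin(a)]);ey=np.array([-np.sin(a),np.cos(a)])
  q=pts("top",uv,z=50)[:,:2]-np.array([551.,-16.]);X=q@ex;Y=q@ey
  def prof(t,lo,hi,w): 
    b=np.arange(lo,hi,1.);return [int(im.ravel().__class__(0)) if 0 else int(np.mean(im[v.ravel()[k],u.ravel()[k]])) if (k:=w&(t>=s)&(t<s+1)).any() else -1 for s in b]
  print(yaw,"Y -95..95",prof(Y,-95,95,abs(X)<22));print("X -60..60",prof(X,-60,60,abs(Y)<20))
E
python3 m2.py
```

```text
top cam [464.  78. 997.]
scene cam [1286.  423.  746.]
top jig 2268 [556.6 -17.6] [139.9  84.1] 80.7
top spacer 197 [ 496.9 -274.8] [17.9 40.9] 79.0
top block 1380 [ 496.2 -276.3] [ 62.5 120.1] 81.4
top grip 225 [583.9 209.1] [27.2 27.9] 79.7
scene jig 1443 [561.1 -13.5] [144.2  92.2] 80.3
scene spacer 122 [ 504.6 -268.9] [29.8 51.2] 77.2
scene block 637 [ 500.3 -272.1] [ 70.1 127. ] 80.5
scene grip 175 [593.2 213. ] [29.3 36.9] 76.8
-7 Y -95..95 [119, 121, 119, 121, 120, 120, 120, 121, 121, 120, 120, 121, 121, 122, 123, 123, 121, 121, 122, 122, 119, 122, 123, 126, 135, 144, 155, 161, 165, 166, 167, 167, 167, 166, 166, 166, 166, 165, 162, 162, 152, 156, 138, 151, 131, 143, 129, 141, 136, 141, 137, 128, 117, 95, 84, 82, 102, 120, 139, 151, 159, 162, 161, 161, 158, 157, 157, 158, 161, 162, 163, 164, 162, 164, 164, 163, 164, 164, 164, 163, 164, 165, 164, 163, 163, 163, 163, 163, 164, 163, 164, 163, 162, 163, 163, 163, 162, 163, 163, 163, 163, 163, 164, 162, 163, 162, 163, 159, 161, 161, 162, 160, 160, 159, 156, 145, 136, 118, 115, 116, 125, 140, 147, 157, 160, 160, 162, 162, 163, 162, 1
[... 3356 characters left out ...]
124, 124, 125, 126, 125, 126, 126, 126, 126, 126, 124, 126, 125, 125, 124, 124, 124, 126]
X -60..60 [124, 123, 122, 120, 121, 123, 121, 121, 119, 117, 117, 118, 129, 137, 149, 154, 157, 156, 150, 137, 129, 119, 121, 132, 144, 159, 162, 168, 168, 165, 160, 154, 137, 134, 121, 135, 138, 154, 159, 164, 165, 166, 164, 164, 162, 165, 163, 164, 163, 164, 163, 162, 164, 164, 163, 164, 164, 163, 162, 163, 163, 162, 163, 163, 163, 163, 163, 162, 163, 162, 163, 161, 162, 160, 161, 160, 162, 160, 160, 160, 158, 160, 158, 159, 158, 157, 160, 157, 160, 159, 157, 160, 154, 151, 140, 134, 131, 137, 146, 158, 162, 167, 168, 168, 164, 158, 152, 144, 135, 130, 123, 123, 122, 123, 119, 120, 118, 120, 120, 121]
```

Call:
carry_out:
  xyz:
    - [0,0,0]
    - [0,0,0]
    - [0,0,0]
    - [0,0,0]
    - [0,0,0]
  dr:
    - [0,0,8.7]
    - [0,0,8.7]
    - [0,0,8.7]
    - [0,0,8.7]
    - [0,0,0]

```text
clock: 0.72
position: [232.7, -525.4, 221.9]
ee_rot: [[0.982, -0.188, -0.0], [-0.188, -0.982, 0.001], [-0.001, -0.001, -1.0]]
wrist_force: [-0.2, -0.6, -0.1]
width: 94.1
finger_force: 0.0
```

```bash
cat >> h.py <<'E'
def go(x,y,z,yaw=None):
    s=arm.observe();R=np.array(s["ee_rot"]);p=np.array(s["position"])
    print("t",round(s["clock"],2),"pos",np.round(p,1),"yaw",round(np.degrees(np.arctan2(R[1,0],R[0,0])),2),"tilt",np.round(R[:2,2],4),"F",np.round(s["wrist_force"],1),"w",round(s["width"],1),"ff",round(s["finger_force"],1))
    print("tool shift cm",np.round(R.T@(np.array([x,y,z])-p)/10,2))
E
python3 - <<'E'
from h import *
go(583,204,215)
d=np.load("top0.npz");p=d['p'].astype(float).mean(2)
u0,v0=485,262;w=p[v0:v0+52,u0:u0+36]
m=(w>135).astype('uint8');k,L,st,ce=cv2.connectedComponentsWithStats(m)
for i in range(1,k):
    if st[i,4]>20:
        v,u=np.nonzero(L==i);q=pts("top",np.c_[u+u0,v+v0],z=94)[:,:2]
        R=cv2.minAreaRect(q.astype(np.float32));print(st[i],np.round(q.mean(0),1),R)
print(w[20:32:2].astype(int))
E
```

```text
t 0.72 pos [ 232.7 -525.4  221.9] yaw -10.82 tilt [-0.0003  0.0011] F [-0.2 -0.6 -0.1] w 94.1 ff 0.0
tool shift cm [ 20.72 -78.22   0.76]
[ 17  13   8  21 120] [ 496.1 -278.2] ((495.9911193847656, -278.00579833984375), (11.589715957641602, 38.225921630859375), 83.23104095458984)
[[ 76  72  76  79  76  77  64  57  53  59  59  55  50  55  50  48  58  88
  130 157 167 168 162 160 140 114 110 113 114 117 117 115 110 113 109 107]
 [ 78  79  77  76  72  69  65  56  57  53  56  57  56  54  44  47  53  93
  135 163 165 166 167 156 132 109 112 109 109 109 109 111 111 109 109  94]
 [ 73  72  71  74  74  73  65  56  54  57  58  55  52  49  47  49  57  93
  143 161 169 163 167 153 130 111 111 112 119 114 111 114 112 109 109 101]
 [ 75  78  79  76  74  66  61  54  57  60  59  50  51  58  54  58  65 110
  143 163 166 168 163 147 118 113 108 113 112 112 115 111 115 111 101  86]
 [ 73  78  75  77  71  64  57  58  58  55  61  54  59  57  56  62  87 130
  159 167 168 164 161 139 111 109 111 111 111 116 116 116 113 111 100  75]
 [ 77  81  74  71  68  63  55  60  57  64  53  50  51  55  58  57  90 135
  166 167 163 165 160 133 116 114 119 118 119 125 121 118 117 107  88  67]]
```

Call:
carry_out:
  xyz:
    - [1.38,-5.2,0]
    - [1.38,-5.2,0]
    - [1.38,-5.2,0]
    - [1.38,-5.2,0]
    - [1.38,-5.2,0]
  dr:
    - [0,0,0]
    - [0,0,0]
    - [0,0,0]
    - [0,0,0]
    - [0,0,0]

```text
clock: 1.35
position: [350.2, -281.8, 222.4]
ee_rot: [[0.982, -0.187, 0.0], [-0.187, -0.982, 0.0], [0.0, -0.0, -1.0]]
wrist_force: [0.5, 0.4, -0.3]
width: 94.0
finger_force: 0.0
```

Call:
carry_out:
  xyz:
    - [1.38,-5.2,0]
    - [1.38,-5.2,0]
    - [1.38,-5.2,0]
    - [1.38,-5.2,0]
    - [1.38,-5.2,0]
  dr:
    - [0,0,0]
    - [0,0,0]
    - [0,0,0]
    - [0,0,0]
    - [0,0,0]

```text
clock: 1.98
position: [467.2, -39.6, 222.5]
ee_rot: [[0.982, -0.187, 0.0], [-0.187, -0.982, -0.0], [0.0, 0.0, -1.0]]
wrist_force: [0.8, -0.9, -0.1]
width: 93.8
finger_force: 0.0
```

Call:
carry_out:
  xyz:
    - [1.38,-5.2,0]
    - [1.38,-5.2,0]
    - [1.38,-5.2,0]
    - [1.38,-5.2,0]
    - [1.38,-5.2,0]
  dr:
    - [0,0,0]
    - [0,0,0]
    - [0,0,0]
    - [0,0,0]
    - [0,0,0]

```text
clock: 2.6
position: [584.2, 202.6, 222.1]
ee_rot: [[0.982, -0.186, -0.0], [-0.186, -0.982, -0.0], [-0.0, 0.0, -1.0]]
wrist_force: [0.2, -0.1, 0.3]
width: 93.9
finger_force: 0.0
```

Call:
carry_out:
  xyz:
    - [0,0,0]
    - [0,0,0]
  dr:
    - [0,0,0]
    - [0,0,0]

```text
clock: 2.85
position: [583.2, 200.5, 221.8]
ee_rot: [[0.982, -0.188, -0.002], [-0.188, -0.982, -0.001], [-0.001, 0.001, -1.0]]
wrist_force: [-1.4, -0.1, -0.1]
width: 93.7
finger_force: 0.0
```

Run:
```python
from h import *
go(583,204,105)
```

```text
t 2.85 pos [583.2 200.5 221.8] yaw -10.81 tilt [-0.0016 -0.0009] F [-1.4 -0.1 -0.1] w 93.7 ff 0.0
tool shift cm [-0.07 -0.35 11.68]
```

Call:
carry_out:
  xyz:
    - [0,-0.3,3]
    - [0,0,3]
    - [0,0,3]
    - [0,0,2.7]
    - [0,0,0]
  dr:
    - [0,0,0]
    - [0,0,0]
    - [0,0,0]
    - [0,0,0]
    - [0,0,0]

```text
clock: 3.48
position: [581.7, 201.7, 103.0]
ee_rot: [[0.982, -0.191, -0.006], [-0.191, -0.982, -0.001], [-0.006, 0.003, -1.0]]
wrist_force: [0.6, -0.5, 0.7]
width: 93.7
finger_force: 0.0
```

Call:
carry_out:
  xyz:
    - [0,0,0]
    - [0,0,0]
    - [0,0,0]
    - [0,0,0]
    - [0,0,0]
  dr:
    - [0,0,0]
    - [0,0,0]
    - [0,0,0]
    - [0,0,0]
    - [0,0,0]
  claw: 3.0
  grip_force: 40

```text
clock: 4.1
position: [585.1, 202.4, 106.7]
ee_rot: [[0.982, -0.189, 0.002], [-0.189, -0.982, -0.003], [0.002, 0.002, -1.0]]
wrist_force: [-2.1, -6.2, 5.6]
width: 47.6
finger_force: 3.1
```

Call:
carry_out:
  xyz:
    - [0,0,0]
    - [0,0,0]
    - [0,0,0]
    - [0,0,0]
    - [0,0,0]
  dr:
    - [0,0,0]
    - [0,0,0]
    - [0,0,0]
    - [0,0,0]
    - [0,0,0]

```text
clock: 4.72
position: [585.6, 204.8, 106.6]
ee_rot: [[0.982, -0.189, 0.003], [-0.189, -0.982, 0.001], [0.003, -0.002, -1.0]]
wrist_force: [3.2, 4.1, 4.9]
width: 35.4
finger_force: 40.1
```

Run:
```python
from h import *
go(583,204,105)
p,d=shot("scene");cv2.imwrite("pics/sq.png",np.clip(cv2.resize(np.ascontiguousarray(p[180:340,300:500,::-1]),(750,600),interpolation=cv2.INTER_CUBIC)*1.3,0,255).astype('uint8'))
```

```text
t 4.72 pos [585.6 204.8 106.6] yaw -10.91 tilt [0.0032 0.0013] F [3.2 4.1 4.9] w 35.4 ff 40.1
tool shift cm [-0.24  0.13  0.16]
```

View pics/sq.png

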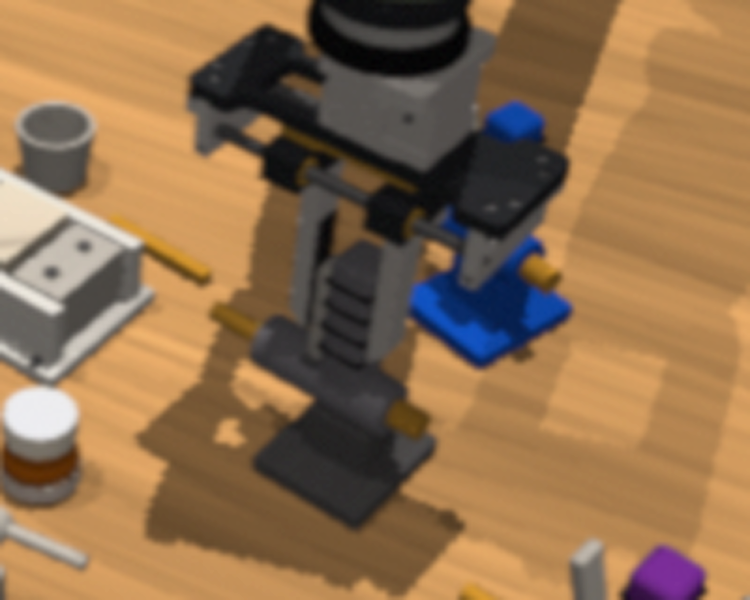

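The picture shows the fingers closed on the grey gun's grip and trigger at about (350,270), opening 35.4 mm, so the trigger is squeezed right in. Now I'll release and rise.

Call:
carry_out:
  xyz:
    - [0,0,0]
    - [0,0,0]
    - [0,0,0]
  dr:
    - [0,0,0]
    - [0,0,0]
    - [0,0,0]

```text
clock: 5.15
position: [585.6, 204.8, 106.6]
ee_rot: [[0.982, -0.189, 0.003], [-0.189, -0.982, 0.001], [0.003, -0.002, -1.0]]
wrist_force: [3.8, 4.2, 5.4]
width: 35.6
finger_force: 40.1
```

Call:
carry_out:
  xyz:
    - [0,0,0]
    - [0,0,0]
    - [0,0,0]
    - [0,0,0]
    - [0,0,0]
  dr:
    - [0,0,0]
    - [0,0,0]
    - [0,0,0]
    - [0,0,0]
    - [0,0,0]
  claw: 9.4

```text
clock: 5.78
position: [583.4, 204.3, 104.7]
ee_rot: [[0.982, -0.189, -0.002], [-0.189, -0.982, 0.001], [-0.002, -0.001, -1.0]]
wrist_force: [0.1, -0.6, 1.2]
width: 82.0
finger_force: 0.0
```

Call:
carry_out:
  xyz:
    - [0,0,0]
    - [0,0,0]
    - [0,0,0]
  dr:
    - [0,0,0]
    - [0,0,0]
    - [0,0,0]

```text
clock: 6.15
position: [584.3, 204.0, 105.6]
ee_rot: [[0.982, -0.189, 0.0], [-0.189, -0.982, 0.0], [0.0, -0.0, -1.0]]
wrist_force: [0.9, 0.3, -0.3]
width: 93.9
finger_force: 0.0
```

Call:
carry_out:
  xyz:
    - [0,0,-3]
    - [0,0,-3]
    - [0,0,-3]
    - [0,0,-2]
    - [0,0,0]
  dr:
    - [0,0,0]
    - [0,0,0]
    - [0,0,0]
    - [0,0,0]
    - [0,0,0]

```text
clock: 6.78
position: [585.7, 204.2, 217.8]
ee_rot: [[0.982, -0.189, 0.005], [-0.189, -0.982, 0.001], [0.004, -0.002, -1.0]]
wrist_force: [0.6, 0.3, -1.1]
width: 93.5
finger_force: 0.0
```

Run:
```python
from h import *
go(496.2,-277.5,215)
```

```text
t 6.78 pos [585.7 204.2 217.8] yaw -10.91 tilt [0.0047 0.0011] F [ 0.6  0.3 -1.1] w 93.5 ff 0.0
tool shift cm [ 0.33 49.    0.19]
```

Call:
carry_out:
  xyz:
    - [0.05,4.9,0]
    - [0.05,4.9,0]
    - [0.05,4.9,0]
    - [0.05,4.9,0]
    - [0.05,4.9,0]
  dr:
    - [0,0,0]
    - [0,0,0]
    - [0,0,0]
    - [0,0,0]
    - [0,0,0]

```text
clock: 7.4
position: [539.1, -38.4, 213.9]
ee_rot: [[0.982, -0.189, -0.002], [-0.189, -0.982, 0.001], [-0.002, -0.0, -1.0]]
wrist_force: [0.1, 0.2, 0.3]
width: 94.0
finger_force: 0.0
```

Call:
carry_out:
  xyz:
    - [0.05,4.9,0]
    - [0.05,4.9,0]
    - [0.05,4.9,0]
    - [0.05,4.9,0]
    - [0,4.85,0]
  dr:
    - [0,0,0]
    - [0,0,0]
    - [0,0,0]
    - [0,0,0]
    - [0,0,0]

```text
clock: 8.02
position: [494.9, -278.6, 213.8]
ee_rot: [[0.982, -0.19, -0.002], [-0.19, -0.982, 0.002], [-0.002, -0.001, -1.0]]
wrist_force: [1.5, -0.9, 0.7]
width: 94.2
finger_force: 0.0
```

Call:
carry_out:
  xyz:
    - [0,0,0]
    - [0,0,0]
    - [0,0,0]
    - [0,0,0]
    - [0,0,0]
  dr:
    - [0,0,-2.3]
    - [0,0,0]
    - [0,0,0]
    - [0,0,0]
    - [0,0,0]
  claw: 5.0

```text
clock: 8.65
position: [496.2, -277.1, 215.5]
ee_rot: [[0.989, -0.149, 0.0], [-0.149, -0.989, -0.0], [0.0, 0.0, -1.0]]
wrist_force: [0.7, -0.6, -0.7]
width: 50.3
finger_force: 0.0
```

Run:
```python
from h import *
go(496.2,-277.5,84)
```

```text
t 8.65 pos [ 496.2 -277.1  215.5] yaw -8.57 tilt [ 0. -0.] F [ 0.7 -0.6 -0.7] w 50.3 ff 0.0
tool shift cm [ 0.    0.04 13.15]
```

Call:
carry_out:
  xyz:
    - [0,0.05,3.3]
    - [0,0,3.3]
    - [0,0,3.3]
    - [0,0,3.2]
    - [0,0,0]
  dr:
    - [0,0,0]
    - [0,0,0]
    - [0,0,0]
    - [0,0,0]
    - [0,0,0]

```text
clock: 9.28
position: [493.9, -276.2, 81.7]
ee_rot: [[0.989, -0.15, -0.005], [-0.149, -0.989, 0.004], [-0.006, -0.003, -1.0]]
wrist_force: [0.1, 1.0, 0.2]
width: 50.0
finger_force: 0.0
```

Call:
carry_out:
  xyz:
    - [0,0,0]
    - [0,0,0]
    - [0,0,0]
    - [0,0,0]
    - [0,0,0]
  dr:
    - [0,0,0]
    - [0,0,0]
    - [0,0,0]
    - [0,0,0]
    - [0,0,0]
  claw: 0.8
  grip_force: 30

```text
clock: 9.9
position: [496.3, -278.4, 85.1]
ee_rot: [[0.989, -0.15, 0.001], [-0.15, -0.989, -0.001], [0.001, 0.0, -1.0]]
wrist_force: [0.8, -0.7, 2.7]
width: 11.7
finger_force: 30.0
```

Call:
carry_out:
  xyz:
    - [0,0,0]
    - [0,0,0]
    - [0,0,0]
  dr:
    - [0,0,0]
    - [0,0,0]
    - [0,0,0]

```text
clock: 10.28
position: [496.4, -278.4, 85.1]
ee_rot: [[0.989, -0.15, 0.001], [-0.15, -0.989, -0.001], [0.001, 0.0, -1.0]]
wrist_force: [0.2, 0.3, 6.1]
width: 11.7
finger_force: 30.0
```

Run:
```python
from h import *
go(496.2,-277.5,84)
```

```text
t 10.28 pos [ 496.4 -278.4   85.1] yaw -8.62 tilt [ 0.0008 -0.0006] F [0.2 0.3 6.1] w 11.7 ff 30.0
tool shift cm [-0.03 -0.09  0.11]
```

Call:
carry_out:
  xyz:
    - [0,0,-1.5]
    - [0,0,-2.5]
    - [0,0,-3]
    - [0,0,-2]
    - [0,0,0]
  dr:
    - [0,0,0]
    - [0,0,0]
    - [0,0,0]
    - [0,0,0]
    - [0,0,0]

```text
clock: 10.9
position: [497.1, -279.1, 176.7]
ee_rot: [[0.989, -0.15, 0.004], [-0.15, -0.989, -0.003], [0.004, 0.002, -1.0]]
wrist_force: [-0.3, -0.4, -0.2]
width: 11.5
finger_force: 30.0
```

Call:
carry_out:
  xyz:
    - [0,0,0]
    - [0,0,0]
  dr:
    - [0,0,0.8]
    - [0,0,0]

```text
clock: 11.15
position: [495.1, -277.5, 172.9]
ee_rot: [[0.986, -0.164, -0.002], [-0.164, -0.986, 0.002], [-0.003, -0.001, -1.0]]
wrist_force: [-0.1, 0.5, -0.7]
width: 11.7
finger_force: 30.0
```

Run:
```python
from h import *
go(550.3,-51,175)
```

```text
t 11.15 pos [ 495.1 -277.5  172.9] yaw -9.43 tilt [-0.0024  0.0018] F [-0.1  0.5 -0.7] w 11.7 ff 30.0
tool shift cm [  1.74 -23.25  -0.19]
```

Call:
carry_out:
  xyz:
    - [0.33,-4.65,0]
    - [0.33,-4.65,0]
    - [0.33,-4.65,0]
    - [0.33,-4.65,0]
    - [0.33,-4.65,0]
  dr:
    - [0,0,0]
    - [0,0,0]
    - [0,0,0]
    - [0,0,0]
    - [0,0,0]

```text
clock: 11.78
position: [549.9, -49.9, 173.4]
ee_rot: [[0.986, -0.164, -0.002], [-0.164, -0.986, 0.0], [-0.002, -0.0, -1.0]]
wrist_force: [1.2, 0.0, -0.8]
width: 11.9
finger_force: 30.0
```

Call:
carry_out:
  xyz:
    - [0,0,0]
    - [0,0,0]
    - [0,0,0]
    - [0,0,0]
    - [0,0,0]
  dr:
    - [0,0,0]
    - [0,0,0]
    - [0,0,0]
    - [0,0,0]
    - [0,0,0]

```text
clock: 12.4
position: [550.2, -52.2, 174.5]
ee_rot: [[0.986, -0.165, 0.0], [-0.165, -0.986, 0.0], [0.0, -0.0, -1.0]]
wrist_force: [-0.6, -0.6, -0.7]
width: 11.5
finger_force: 30.0
```

Run:
```python
from h import *
go(550.3,-51,115)
```

```text
t 12.4 pos [550.2 -52.2 174.5] yaw -9.5 tilt [0. 0.] F [-0.6 -0.6 -0.7] w 11.5 ff 30.0
tool shift cm [-0.01 -0.12  5.95]
```

Call:
carry_out:
  xyz:
    - [0,-0.12,1.2]
    - [0,0,1.2]
    - [0,0,1.2]
    - [0,0,0]
    - [0,0,0]
  dr:
    - [0,0,0]
    - [0,0,0]
    - [0,0,0]
    - [0,0,0]
    - [0,0,0]

```text
clock: 13.02
position: [550.6, -50.3, 138.4]
ee_rot: [[0.987, -0.164, -0.0], [-0.164, -0.987, -0.0], [-0.0, 0.0, -1.0]]
wrist_force: [0.2, 0.7, -1.3]
width: 11.9
finger_force: 30.0
```

Run:
```python
from h import *
go(550.3,-51,85)
p,d=shot("scene");cv2.imwrite("pics/gap.png",np.clip(cv2.resize(np.ascontiguousarray(p[190:290,245:365,::-1]),(720,600),interpolation=cv2.INTER_CUBIC)*1.4,0,255).astype('uint8'))
```

```text
t 13.03 pos [550.6 -50.3 138.4] yaw -9.41 tilt [-0. -0.] F [ 0.2  0.7 -1.3] w 11.9 ff 30.0
tool shift cm [-0.02  0.08  5.34]
```

View pics/gap.png

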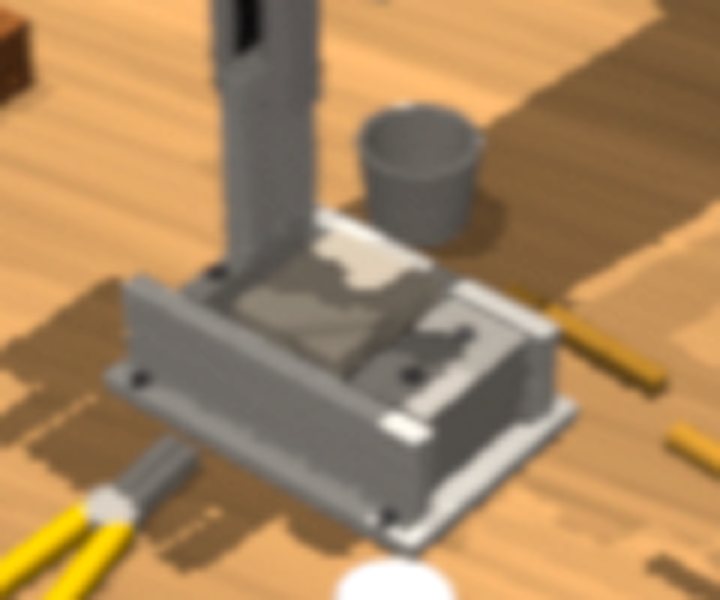

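The held spacer's foot is at about (265,255), just behind the tile's far edge and over the gap. I'll lower it while watching the force.

Call:
carry_out:
  xyz:
    - [0,0.05,0.5]
    - [0,0,0.5]
    - [0,0,0.5]
    - [0,0,0.5]
    - [0,0,0]
  dr:
    - [0,0,0]
    - [0,0,0]
    - [0,0,0]
    - [0,0,0]
    - [0,0,0]

```text
clock: 13.7
position: [549.9, -50.6, 117.7]
ee_rot: [[0.987, -0.164, -0.001], [-0.164, -0.987, 0.0], [-0.001, -0.0, -1.0]]
wrist_force: [0.1, 0.2, -0.2]
width: 11.8
finger_force: 30.0
```

Call:
carry_out:
  xyz:
    - [0,0,0.3]
    - [0,0,0.3]
    - [0,0,0.3]
    - [0,0,0]
    - [0,0,0]
  dr:
    - [0,0,0]
    - [0,0,0]
    - [0,0,0]
    - [0,0,0]
    - [0,0,0]

```text
clock: 14.32
position: [550.5, -50.8, 109.5]
ee_rot: [[0.987, -0.164, 0.0], [-0.164, -0.987, -0.0], [0.0, -0.0, -1.0]]
wrist_force: [-1.1, 0.2, -0.8]
width: 11.7
finger_force: 30.0
```

Call:
carry_out:
  xyz:
    - [0,0,0.4]
    - [0,0,0.4]
    - [0,0,0.4]
    - [0,0,0.4]
    - [0,0,0]
  dr:
    - [0,0,0]
    - [0,0,0]
    - [0,0,0]
    - [0,0,0]
    - [0,0,0]

```text
clock: 14.95
position: [550.0, -50.7, 92.9]
ee_rot: [[0.987, -0.164, -0.001], [-0.164, -0.987, 0.0], [-0.001, -0.0, -1.0]]
wrist_force: [-0.8, -0.2, -0.9]
width: 11.6
finger_force: 30.0
```

Call:
carry_out:
  xyz:
    - [0,0,0.3]
    - [0,0,0.3]
    - [0,0,0.2]
    - [0,0,0]
    - [0,0,0]
  dr:
    - [0,0,0]
    - [0,0,0]
    - [0,0,0]
    - [0,0,0]
    - [0,0,0]

```text
clock: 15.58
position: [550.4, -50.8, 85.4]
ee_rot: [[0.987, -0.164, -0.0], [-0.164, -0.987, 0.0], [-0.0, -0.0, -1.0]]
wrist_force: [0.5, -1.1, -0.6]
width: 11.7
finger_force: 30.0
```

Call:
carry_out:
  xyz:
    - [0,0,0.1]
    - [0,0,0]
    - [0,0,0]
  dr:
    - [0,0,0]
    - [0,0,0]
    - [0,0,0]

```text
clock: 15.95
position: [550.6, -50.8, 85.1]
ee_rot: [[0.987, -0.164, 0.0], [-0.164, -0.987, -0.0], [0.0, 0.0, -1.0]]
wrist_force: [-1.7, 0.3, 6.3]
width: 11.9
finger_force: 30.0
```

Call:
carry_out:
  xyz:
    - [0,0,0]
    - [0,0,0]
    - [0,0,0]
    - [0,0,0]
    - [0,0,0]
  dr:
    - [0,0,0]
    - [0,0,0]
    - [0,0,0]
    - [0,0,0]
    - [0,0,0]
  claw: 5

```text
clock: 16.58
position: [550.4, -50.8, 84.4]
ee_rot: [[0.987, -0.164, -0.0], [-0.164, -0.987, 0.0], [-0.0, -0.0, -1.0]]
wrist_force: [-0.3, -0.8, 0.7]
width: 49.9
finger_force: 0.0
```

Call:
carry_out:
  xyz:
    - [0,0,-1.5]
    - [0,0,-2.5]
    - [0,0,-2.5]
    - [0,0,0]
    - [0,0,0]
  dr:
    - [0,0,0]
    - [0,0,0]
    - [0,0,0]
    - [0,0,0]
    - [0,0,0]

```text
clock: 17.2
position: [550.1, -50.7, 149.2]
ee_rot: [[0.987, -0.164, -0.0], [-0.164, -0.987, 0.0], [-0.0, -0.0, -1.0]]
wrist_force: [-0.4, 0.6, -0.4]
width: 49.8
finger_force: 0.0
```

Run:
```python
from h import *
go(555.6,-17.5,150)
p,d=shot("scene");c=cloud("scene",d)
m=(abs(c[...,0]-550)<35)&(abs(c[...,1]+51)<20)&(c[...,2]>70)&(c[...,2]<105)
q=c[m];print(m.sum(),np.round(np.percentile(q,[2,50,98],axis=0),1))
cv2.imwrite("pics/rel.png",np.clip(cv2.resize(np.ascontiguousarray(p[170:290,245:365,::-1]),(600,600),interpolation=cv2.INTER_CUBIC)*1.4,0,255).astype('uint8'))
```

```text
t 17.2 pos [550.1 -50.7 149.2] yaw -9.42 tilt [-0.0004  0.0001] F [-0.4  0.6 -0.4] w 49.8 ff 0.0
tool shift cm [ 0.   -3.37 -0.08]
190 [[532.7 -56.1  71.1]
 [556.2 -44.5  87.4]
 [572.  -39.7  96. ]]
```

View pics/rel.png

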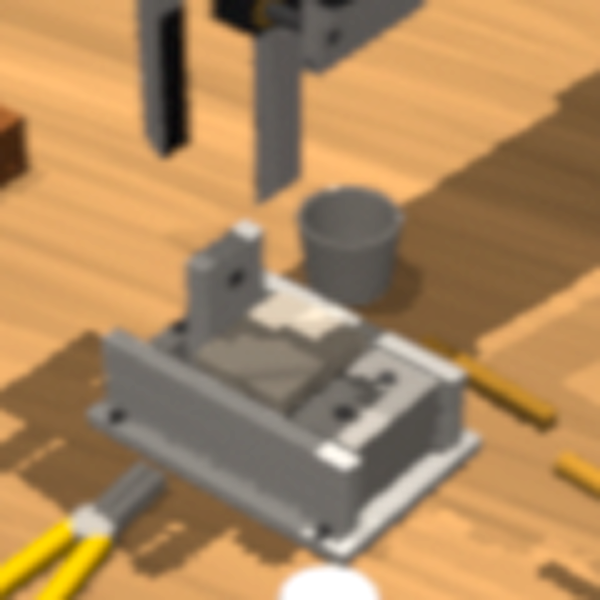

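The picture shows the spacer upright and released in the wide gap, at about (225,290). Next I'll close the fingers over the tile and press.

Call:
carry_out:
  xyz:
    - [0,-1.7,0]
    - [0,-1.7,0]
    - [0,0,0]
    - [0,0,0]
    - [0,0,0]
  dr:
    - [0,0,0]
    - [0,0,0]
    - [0,0,0]
    - [0,0,0]
    - [0,0,0]
  claw: 0
  grip_force: 20

```text
clock: 17.88
position: [556.0, -17.4, 149.4]
ee_rot: [[0.986, -0.164, -0.0], [-0.164, -0.986, -0.0], [-0.0, 0.0, -1.0]]
wrist_force: [-0.1, 0.0, 0.0]
width: 3.1
finger_force: 0.0
```

Call:
carry_out:
  xyz:
    - [0,0,2]
    - [0,0,2]
    - [0,0,2]
    - [0,0,1]
    - [0,0,0]
  dr:
    - [0,0,0]
    - [0,0,0]
    - [0,0,0]
    - [0,0,0]
    - [0,0,0]

```text
clock: 18.5
position: [555.4, -17.4, 78.8]
ee_rot: [[0.986, -0.164, -0.002], [-0.164, -0.986, 0.0], [-0.002, -0.0, -1.0]]
wrist_force: [0.2, -0.2, 0.7]
width: 0.9
finger_force: 0.0
```

Call:
carry_out:
  xyz:
    - [0,0,0]
    - [0,0,0]
    - [0,0,0]
  dr:
    - [0,0,0]
    - [0,0,0]
    - [0,0,0]

```text
clock: 18.88
position: [556.4, -17.3, 80.1]
ee_rot: [[0.987, -0.164, 0.001], [-0.164, -0.987, -0.0], [0.001, -0.0, -1.0]]
wrist_force: [1.2, 0.1, -0.5]
width: 0.5
finger_force: 0.0
```

Call:
carry_out:
  xyz:
    - [0,0,0.3]
    - [0,0,0.3]
    - [0,0,0.2]
    - [0,0,0.2]
    - [0,0,0.2]
  dr:
    - [0,0,0]
    - [0,0,0]
    - [0,0,0]
    - [0,0,0]
    - [0,0,0]

```text
clock: 19.5
position: [556.0, -17.3, 68.1]
ee_rot: [[0.987, -0.164, -0.0], [-0.164, -0.987, -0.0], [-0.0, 0.0, -1.0]]
wrist_force: [-3.4, 0.5, 7.1]
width: 0.2
finger_force: 3.8
```

Call:
carry_out:
  xyz:
    - [0,0,0.1]
    - [0,0,0.1]
    - [0,0,0]
    - [0,0,0]
    - [0,0,0]
  dr:
    - [0,0,0]
    - [0,0,0]
    - [0,0,0]
    - [0,0,0]
    - [0,0,0]

```text
clock: 20.12
position: [556.1, -17.2, 67.2]
ee_rot: [[0.987, -0.163, -0.0], [-0.163, -0.987, -0.0], [-0.0, 0.0, -1.0]]
wrist_force: [-4.4, 0.3, 11.7]
width: 0.7
finger_force: 6.0
```

Call:
carry_out:
  xyz:
    - [0,0,0.1]
    - [0,0,0.1]
    - [0,0,0]
    - [0,0,0]
    - [0,0,0]
  dr:
    - [0,0,0]
    - [0,0,0]
    - [0,0,0]
    - [0,0,0]
    - [0,0,0]

```text
clock: 20.75
position: [556.1, -17.3, 67.1]
ee_rot: [[0.987, -0.163, -0.0], [-0.163, -0.987, -0.0], [-0.0, 0.0, -1.0]]
wrist_force: [-9.1, 0.8, 22.4]
width: 0.6
finger_force: 11.2
```

Call:
carry_out:
  xyz:
    - [0,0,0]
    - [0,0,0]
    - [0,0,0]
    - [0,0,0]
  dr:
    - [0,0,0]
    - [0,0,0]
    - [0,0,0]
    - [0,0,0]

```text
clock: 21.25
position: [556.2, -17.3, 67.1]
ee_rot: [[0.987, -0.163, -0.0], [-0.163, -0.987, -0.0], [-0.0, 0.0, -1.0]]
wrist_force: [-9.1, 1.5, 22.5]
width: 0.6
finger_force: 11.2
```

Run:
```python
from h import *
go(555.6,-17.5,67)
p,d=shot("scene");c=cloud("scene",d)
m=(abs(c[...,0]-550)<35)&(abs(c[...,1]+51)<20)&(c[...,2]>70)&(c[...,2]<105)
print(m.sum(),np.round(np.percentile(c[m],[2,50,98],axis=0),1))
cv2.imwrite("pics/fin.png",np.clip(cv2.resize(np.ascontiguousarray(p[170:320,245:445,::-1]),(800,600),interpolation=cv2.INTER_CUBIC)*1.4,0,255).astype('uint8'))
```

```text
t 21.25 pos [556.2 -17.3  67.1] yaw -9.4 tilt [-0.0004 -0.0002] F [-9.1  1.5 22.5] w 0.6 ff 11.2
tool shift cm [-0.05  0.03  0.01]
161 [[535.8 -56.6  71.4]
 [559.7 -45.6  87.8]
 [571.5 -40.9  95.8]]
```

View pics/fin.png

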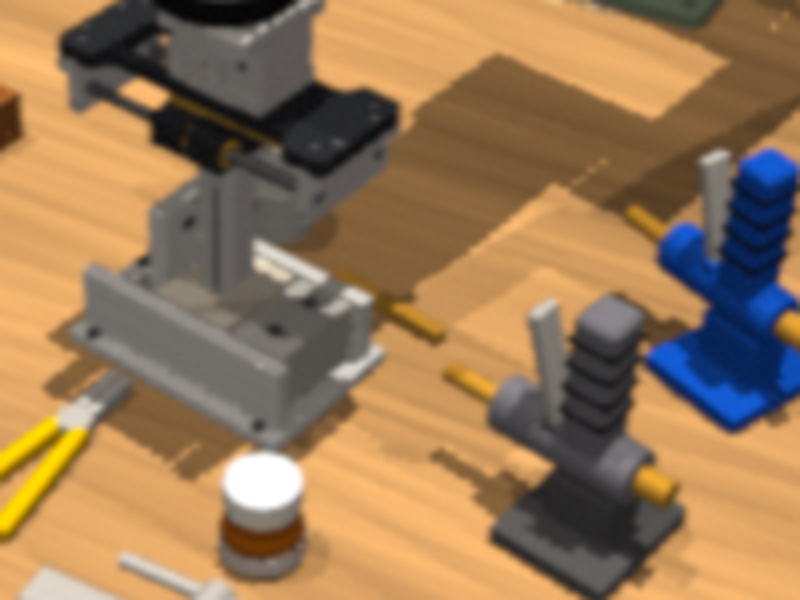

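The picture shows the fingers pressing the tile at about (225,280). The spacer stands clear and upright at (180,225), and the trigger has sprung out at (545,350). The tile is on its hard stop: the force rose from 11.7 to 22.5 N with only about 0.1 mm of travel. I'm handing in.

```bash
python3 -c "
from rig import arm
print(arm.close_job())"
```

```text
the job is handed in; nothing more can be done
None
```

I handed the job in with the trigger squeezed in and sprung back, the spacer standing released on the floor of the wide gap, and the tile held flush at about 22 N; the hand-in gave no verdict.

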